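# Slide the heating pot to its new place on the hotplate

## Task

The lidded pot on the hotplate is locked in its place by the catch: push it gently in against the sprung buffer until the catch lets go and drops into the plate. Then slide the pot along the plate, never lifting or tipping it, until it is felt to touch the rubber face of the end stop and stands on the ring marked there, without ramming buffer or stop. Leave it standing there, and leave the bowl, the jar and the loupe alone.

Things in the scene. Friction and masses are not known exactly. Their poses are not given: they have to be found in the camera images.
- hotplate: Grey bench hotplate, 190 (x) x 420 (y) x 45 mm high, fixed; origin at the centre of its underside, z up. Flat aluminium top 45 mm above the origin, with two steel guide rails 10 mm high along y, inner faces at x = -60 and +60 mm. The pot starts on the engraved ring centred at y = -95 mm, locked between the catch (+y of it) and the sprung buffer (-y of it).
- buffer: Sprung rubber buffer pad on the hotplate, 52 mm wide, 3 to 41 mm above its top, face looking to +y; axes and origin as the hotplate's when locked (face then at y = -150 mm), moves with the pad. Presses with about 7 to 11 N when locked, 0.5 N more per mm pushed in (-y), hard stop after 11.5 mm; freed, it springs out up to 10 mm. The pot's sliding friction (about 2 to 8 N) adds.
- catch_slot (a point): Fixed point on the hotplate's top (y = -40 mm) in the middle of the catch's face toward the pot. The catch is a steel tab 60 mm wide, 6 mm thick, 12 mm high. It drops below the top for good once the pot has been pushed 3 to 9 mm to -y: how far differs each time, and the push itself does not feel it. Feel by drawing the pot back to +y: the raised tab stops it dead, else it is free.
- end_stop: Dark steel end stop, fixed across the rails at the +y end (where differs), 112 mm wide, 12 thick, 18 high; a clamp knob at each side (66 mm from the middle, 28 high). Origin at the middle of its rubber face, at the level of the hotplate's top; axes parallel to the hotplate's, the face looks to -y. The ring of the second place lies before it, centre 55 mm to -y of the origin.
- pot: Round steel pot with fixed lid and black knob, 110 mm in diameter (lid 115), 68 mm high, 90 with the knob, 0.45 to 0.95 kg; origin at the centre of its underside, z up. One straight black handle points along its +y, toward and over the end stop: 20 mm wide, 16 thick, 75 to 175 mm from the axis, middle line 45 mm above the underside. It can be pinched from above.
- steel_bowl: Bystander: open steel bowl, 99 mm wide, 35 mm high, behind the hotplate; origin at the centre of its underside.
- oil_jar: Bystander: glass jar, 60 mm wide, 113 mm high, behind the hotplate; origin at the centre of its underside.
- loupe: Bystander: black eye loupe, 35 mm wide, 36 mm high, standing to the left of the hotplate; origin at the centre of its underside.

How it is judged:
On the way, in this order (a step that is already met when the one before it is completed fails the run):
1. the pot, freed, has been slid out past where the catch held it (y of pot in the frame of hotplate above -0.06 m), for 0.05 s.
2. the pot is pressed lightly against the end stop (more than 1 N) (contact force between pot and end_stop above 1 N), for 0.1 s.
At the end, for the whole second after the job is handed in: The pot stands flat and at rest on the hotplate between the rails, its wall against the end stop (gap under 4 mm), over the ring marked there (sideways within 9 mm) (y of pot in the frame of end_stop between -0.059 and -0.05 m and x of pot in the frame of end_stop between -0.009 and 0.009 m and z of pot in the frame of hotplate below 0.048 m and angle between pot's own z axis and vertical below 0.05 rad and linear speed of pot below 0.01 m/s); the robot touches nothing.
It fails at once if the pot is lifted more than 7 mm off the plate (z of pot in the frame of hotplate above 0.052 m).
It fails at once if the pot is tipped by more than 0.15 rad (angle between pot's own z axis and vertical above 0.15 rad).
It fails at once if the buffer is rammed with more than 40 N (contact force between pot and buffer above 40 N).
It fails at once if the end stop is rammed with more than 40 N (contact force between pot and end_stop above 40 N).
It fails at once if the bowl, the jar or the loupe is shifted by more than 20 mm (distance of any of steel_bowl, oil_jar, loupe from where it was at the start of the episode above 0.02 m).
It also fails if it takes over 67 s, if anything falls off the work surface, if the arm or the gripper's body presses on something with over 40 N, if the wrist force passes 120 N, or if a joint passes its speed limit or range.

## Robot

A 6-joint arm with a two-finger parallel gripper is mounted at the origin on a cart in front of the work surface, level with it; the furniture and walls round the work are solid. World frame = base frame: x ahead of the robot, y to its left, z up, the work surface at z = 0. Lengths are in m, angles in rad, forces in N, time in s.
With the tool pointing down it reaches from about 0.275 to 0.875 m from the base axis. Payload 12.5 kg.
Tool frame: the origin (TCP) lies at the very end of the fingers, on their centre line; the grasp point (between the pads) lies 19 mm behind it; z points along the fingers, y is the direction in which the jaws open and shut (so a half turn about z gives the same grasp; the last joint's range is limited). The gripper opens to 85 mm and grips with 20 to 120 N. Pads are 22 mm wide; open, the fingers measure 114 mm over their backs; the gripper's body (76 mm by 85 mm) begins 54 mm behind the grasp point. The pads swing forward as they close: fully open they stand 13 mm farther back than shut.
Start: joints at [-1.358, 0.351, 1.652, -0, 1.139, -0.085], TCP at [0.161, -0.526, 0.231] pointing down, gripper open.
Joint ranges: [-2.75, 2.75], [-0.79, 2.1], [0.01, 2.65], [-1.57, 4.71], [0.07, 3.14], [-2.87, 2.87]. Speed limits (rad/s): [2.22, 2.22, 2.79, 3.14, 3.14, 3.14].

## Interface

Orientations are given as a unit quaternion [w, x, y, z].
In Python, from bench import env gives the robot as it stands. The module is installed in compiled form; this text tells all that it offers. Calls block until the motion is done:
- env.move_ptp(position, orientation): joint-space move of the TCP to a pose.
- env.move_straight(position, frame=None, feed=0.15): straight line of the TCP; frame=None keeps the orientation; feed is the mean speed in m/s.
- env.movej(angles): joint-space move.
- env.gripper_open() and env.grasp(effort=None): open the fingers fully, or close them until they stop; effort is the grip in N (None keeps the last).
- env.hold(seconds).
- env.inverse_kinematics(position, orientation): joint angles nearest the present ones, or None.
- env.read_state(): the state.
- env.read_camera(name): name is "side" or "top" or "wrist"; returns (picture, depth): 384x512x3 uint8, red, green, blue; 384x512 float32, m along the optical axis (not along the pixel's ray), 0 where there is no reading.
- env.camera_model(name): a dict with "camera_matrix" (3x3 intrinsics, pixels), "R" (3x3) and "t" (3): a world point X has camera coordinates R X + t; the wrist camera has in their place "hand_eye" (4x4, takes a point from camera to tool coordinates, whose origin is the TCP and whose axes are the flange's). Camera axes: x right, y down, z forward; pixel columns grow to the right and rows downward; lengths in m; the calibration is good to about 2 mm. A picture is of the moment at which its call begins: read the wrist's pose just before it. camera_model takes no time and is no camera call.
A pose or a line that the arm cannot do raises env.Unreachable and nothing moves.
- env.sign_off(): hands the job in, once; it reports no verdict.
Trained networks look in the newest picture that a camera, given by its name, has taken for a name from the list of things; names that differ only in an ending like _2 or _b are one class to them, and where a whole thing is asked for, a point or a joint stands for the part that bears it (a point fixed in the world has none). Each returns a list of dicts, best first, with "confidence" (0 to 1); they miss things now and then, are a little off and sometimes report something else, mostly with a low value. They report only what shows in the picture. A call takes as long as a camera call.
- env.masks_of(name, camera): "pixels" (384x512 bool, what is visible of it) and "rect" ([left, top, right, bottom] in pixels, round what is visible of it).
- env.landmark_of(name, camera): "centre" ([column, row] in pixels: a listed point, or the origin of a listed thing).
The state is a dict: "time_s": time; "joint_pos": joint angles; "qvel": joint speeds; "tau": joint torques, N m; "ee_pos": TCP position; "eef_rot": TCP orientation; "contact_force": force on the tool from outside, world axes, zero at the start; "ft_torque": the same for the moment, N m; "opening": finger opening in m.
Only numpy, scipy, OpenCV 4.12 (cv2) and the standard library are available. Lean on these libraries where they do the work, as an engineer would, in place of code of your own. Each camera call takes 0.05 s, during which the arm holds its last target. There are 200 camera calls.

## Working session

There is one attempt and no reset: what is moved stays moved. The work goes in short steps, each a Python script; the robot and the scene stay as the last script left them, time stands still between calls to the robot, and variables do not carry over. Pictures are saved under pics/ and viewed, about 8 in all and at most 12, crops included, and the job is handed in when it is done.

```bash
mkdir -p pics; cat > h.py <<'E'
import numpy as np, cv2
from bench import env
def snap(n,f):
    p,d=env.read_camera(n); cv2.imwrite('pics/'+f,p[:,:,::-1]); return p,d
def deproj(n,u,v,z):
    m=env.camera_model(n);K=np.array(m['camera_matrix']);R=np.array(m['R']);t=np.array(m['t'])
    c=np.linalg.inv(K)@np.stack([np.asarray(u,float),np.asarray(v,float),np.ones(np.size(u))])*z
    return (R.T@(c-t[:,None])).T
def plane(n,u,v,h):
    a=deproj(n,[u],[v],0.)[0]; b=deproj(n,[u],[v],1.)[0]
    return a+(b-a)*(h-a[2])/(b[2]-a[2])
E
python3 - <<'E'
from h import *
for n in('top','side'):
    p,d=snap(n,n+'1.png')
    m=env.camera_model(n); print(n,np.round(-np.array(m['R']).T@m['t'],3))
    for k in('hotplate','buffer','catch_slot','end_stop','pot','steel_bowl','oil_jar','loupe'):
        l=env.landmark_of(k,n)
        mk=env.masks_of(k,n) if k!='catch_slot' else []
        s=k
        if l: s+=' lm %s %.2f'%(np.round(l[0]['centre'],1),l[0]['confidence'])
        if mk:
            M=mk[0]['pixels']&(d>0); v,u=np.nonzero(M); X=deproj(n,u,v,d[M])
            s+=' rect %s %.2f 5-95%% %s %s'%(mk[0]['rect'],mk[0]['confidence'],np.round(np.percentile(X,3,axis=0),3),np.round(np.percentile(X,97,axis=0),3))
        print(s)
s=env.read_state(); print(s['time_s'],s['ee_pos'],s['eef_rot'],s['contact_force'])
E
```

```text
top [0.424 0.07  0.994]
hotplate lm [272.4 243. ] 0.61 rect [173.9, 194.0, 376.2, 296.1] 0.60 5-95% [ 0.43  -0.186  0.04 ] [0.613 0.212 0.09 ]
buffer rect [172.8, 195.7, 375.2, 296.1] 0.55 5-95% [ 0.429 -0.186  0.039] [0.614 0.213 0.09 ]
catch_slot lm [294.3 241.3] 0.80
end_stop lm [222.5 235.4] 0.82 rect [209.8, 200.3, 276.7, 272.1] 0.67 5-95% [0.463 0.018 0.042] [0.586 0.136 0.071]
pot rect [238.9, 212.9, 350.7, 271.7] 0.85 5-95% [ 0.473 -0.129  0.088] [0.57  0.072 0.133]
steel_bowl lm [251.5 149.1] 0.81 rect [226.1, 125.1, 272.7, 163.3] 0.79 5-95% [ 0.712  0.034 -0.001] [0.79  0.12  0.036]
oil_jar lm [306.5 154.1] 0.74 rect [298.6, 129.0, 324.9, 161.2] 0.58 5-95% [ 0.718 -0.085  0.014] [ 0.775 -0.035  0.113]
loupe lm [149.2 195.3] 0.55 rect [139.7, 191.6, 155.7, 206.3] 0.68 5-95% [0.603 0.29  0.007] [0.632 0.318 0.038]
side [0.279 0.806 0.609]
hotplate rect [234.2, 139.9, 382.1, 280.6] 0.64 5-95% [ 0.429 -0.174  0.013] [0.616 0.224 0.058]
buffer lm [218.1 204.8] 0.61
catch_slot lm [324.7 189.5] 0.81
end_stop lm [301.5 220.1] 0.86 rect [263.9, 194.2, 338.5, 235.7] 0.62 5-95% [0.462 0.02  0.045] [0.592 0.142 0.073]
pot lm [330.1 174.1] 0.71 rect [287.6, 138.2, 357.6, 196.1] 0.60 5-95% [ 0.472 -0.13   0.051] [0.575 0.079 0.122]
steel_bowl lm [218.3 206.4] 0.63 rect [197.0, 181.7, 240.5, 209.7] 0.77 5-95% [0.706 0.031 0.002] [0.794 0.121 0.037]
oil_jar lm [246.7 176.2] 0.77 rect [232.5, 136.0, 257.6, 181.3] 0.77 5-95% [ 0.722 -0.079  0.008] [ 0.771 -0.033  0.113]
loupe lm [219.6 281. ] 0.64 rect [208.6, 260.7, 231.2, 286.6] 0.78 5-95% [0.605 0.293 0.004] [0.634 0.322 0.038]
1.6 [ 0.16138908 -0.5257806   0.2313021 ] [ 6.87540221e-06  9.88933895e-01  1.48356838e-01 -1.73580091e-05] [-0.10159229  0.49642513  0.04124491]
```

```bash
python3 - <<'E'
import cv2
a=cv2.imread('pics/top1.png')[180:310,140:400]
cv2.imwrite('pics/top1c.png',cv2.resize(a,None,fx=3,fy=3,interpolation=cv2.INTER_CUBIC))
E
python3 - <<'E'
from h import *
p,d=env.read_camera('top')
# hotplate yaw via aluminium top: points with height 0.04..0.049
v,u=np.nonzero(d>0); X=deproj('top',u,v,d[d>0])
m=(X[:,2]>.035)&(X[:,2]<.062)&(X[:,0]>.38)&(X[:,0]<.66)&(X[:,1]>-.25)&(X[:,1]<.28)
r=cv2.minAreaRect(X[m][:,:2].astype(np.float32)*1000); print('plate',r)
# pot lid
m=(X[:,2]>.108)&(X[:,2]<.122)&(X[:,0]>.4)&(X[:,0]<.64)&(X[:,1]<.1)&(X[:,1]>-.2)
print('lid',cv2.minEnclosingCircle(X[m][:,:2].astype(np.float32)*1000),X[m].mean(0),cv2.minAreaRect(X[m][:,:2].astype(np.float32)*1000))
c=X[m].mean(0)
mk=env.masks_of('pot','top')[0]['pixels']&(d>0); v,u=np.nonzero(mk); P=deproj('top',u,v,d[mk])
h=P[(P[:,1]>c[1]+.08)&(P[:,2]>.09)]; print('handle',len(h),cv2.minAreaRect(h[:,:2].astype(np.float32)*1000),np.median(h[:,2]), h[:,:2].min(0),h[:,:2].max(0))
vx,vy,_,_=cv2.fitLine(h[:,:2].astype(np.float32),cv2.DIST_L2,0,.001,.001).ravel(); print(np.degrees(np.arctan2(vx,vy)))
print('stop',plane('top',222.5,235.4,.045),'slot',plane('top',294.3,241.3,.045),'side stop',plane('side',301.5,220.1,.045),'side slot',plane('side',324.7,189.5,.045),'hp',plane('top',272.4,243,0),'pot side',plane('side',330.1,174.1,.045))
E
```

```text
plate ((517.3729248046875, 13.910247802734375), (419.9736022949219, 202.97225952148438), 88.3021011352539)
lid ((522.14990234375, -81.16092681884766), 57.593990325927734) [ 0.52098769 -0.08051306  0.11462099] ((521.5509033203125, -80.91837310791016), (112.25926971435547, 113.22010040283203), 46.39078903198242)
handle 426 ((546.0368041992188, 44.64876937866211), (93.33588409423828, 19.813142776489258), 78.79631805419922) 0.09714943682781632 [0.52807031 0.00063283] [0.56276313 0.09023576]
11.409808
stop [0.53507116 0.12616581 0.045     ] slot [ 0.52752063 -0.02995077  0.045     ] side stop [0.525317   0.11073982 0.045     ] side slot [ 0.51836244 -0.02161062  0.045     ] hp [0.52690373 0.014927   0.        ] pot side [ 0.52838919 -0.09287316  0.045     ]
```

View pics/top1c.png

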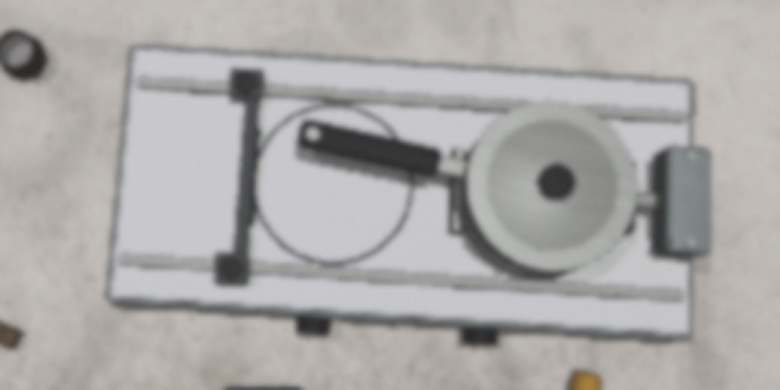

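The view shows the plate with +y to the left of the picture. The pot is at crop (556,182), its handle runs to (315,133) and is yawed against the rails. The catch is at (456,205), the buffer at (682,200) and the end stop bar at (246,180), with knobs at (246,85) and (232,268). Next I fix the axis direction from the rails and hover over the handle for a close look.

```bash
cat >> h.py <<'E'
def quat(deg): # handle direction deg from +y toward +x
    a=np.radians(90-deg)/2; return [0,np.cos(a),np.sin(a),0]
E
python3 - <<'E'
from h import *
P=lambda x,y,h:plane('top',140+x/3,180+y/3,h)
for a,b,h in(((140,83),(685,115),.055),((125,260),(680,295),.055),((133,46),(690,80),.045),((110,300),(690,338),.045)):
    A,B=P(*a,h),P(*b,h); dd=A-B; print(np.round(A[:2],4),np.round(B[:2],4),'ang',np.degrees(np.arctan2(dd[0],dd[1])))
for q in((246,85),(232,268)): print('knob',P(*q,.073))
print('ring',P(333,182,.045))
pos=np.array([.5455,.042,.20]); q=quat(11.2)
print(env.inverse_kinematics(pos,q))
env.move_ptp(pos,q); s=env.read_state(); print(s['time_s'],s['ee_pos'],s['eef_rot'],s['contact_force'])
p,d=snap('wrist','w1.png')
m=env.camera_model('wrist'); K=np.array(m['camera_matrix']); H=np.array(m['hand_eye'])
from scipy.spatial.transform import Rotation as Ro
w=s['eef_rot']; R=Ro.from_quat([w[1],w[2],w[3],w[0]]).as_matrix()
v,u=np.nonzero(d>0); z=d[d>0]
c=np.linalg.inv(K)@np.stack([u,v,np.ones(len(u))])*z
X=(R@(H[:3,:3]@c+H[:3,3:])).T+s['ee_pos']
print('plate z',np.percentile(X[:,2],[5,25,50,75,95]), X[:,:2].min(0),X[:,:2].max(0))
g=p[d>0].max(1)
hm=(X[:,2]>.088)&(X[:,2]<.105)&(g<90)&(abs(X[:,0]-.546)<.04)&(X[:,1]>-.02)&(X[:,1]<.11)
h=X[hm]; print(len(h),cv2.minAreaRect(h[:,:2].astype(np.float32)*1000),np.median(h[:,2]))
sm=(X[:,2]>.058)&(X[:,2]<.067)&(X[:,1]>.08)&(X[:,1]<.2)&(abs(X[:,0]-.53)<.09)
if sm.sum()>20: print('stop',sm.sum(),cv2.minAreaRect(X[sm][:,:2].astype(np.float32)*1000),X[sm].min(0),X[sm].max(0))
for k in('end_stop','catch_slot'): print(k,env.landmark_of(k,'wrist')[:1])
E
```

```text
[0.5918 0.2063] [ 0.5817 -0.1889] ang 1.4610738400656094
[0.4646 0.209 ] [ 0.4534 -0.1824] ang 1.6337427493671055
[0.6211 0.2147] [ 0.6096 -0.1959] ang 1.6116670705264216
[0.4367 0.2193] [ 0.4241 -0.1915] ang 1.7532991831925793
knob [0.58968784 0.12821231 0.073     ]
knob [0.46084967 0.13201714 0.073     ]
ring [0.52572022 0.06390749 0.045     ]
[-8.25202767e-03  3.80319648e-01  1.69231599e+00 -4.44089210e-16
  1.06895702e+00  1.87224849e-01]
4.1333 [0.54558734 0.04129288 0.20002855] [5.43302015e-05 7.73106288e-01 6.34276489e-01 2.65529151e-06] [ 0.22895142 -0.16773861 -0.06491387]
plate z [-1.71675623e-03 -7.51227831e-05  4.41495568e-02  1.12659942e-01
  2.91802024e-01] [-0.7169038  -1.03304901] [0.86228133 0.28273804]
1964 ((546.095947265625, 36.342002868652344), (109.54020690917969, 19.722692489624023), 79.49227142333984) 0.09697923831562535
stop 2021 ((528.781982421875, 132.03909301757812), (24.068506240844727, 153.746337890625), 88.21768951416016) [0.45183268 0.11788697 0.05800865] [0.60587749 0.14614692 0.06687318]
end_stop [{'centre': [220.9, 108.8], 'confidence': 0.63}]
catch_slot [{'centre': [245.9, 236.8], 'confidence': 0.86}]
```

View pics/w1.png

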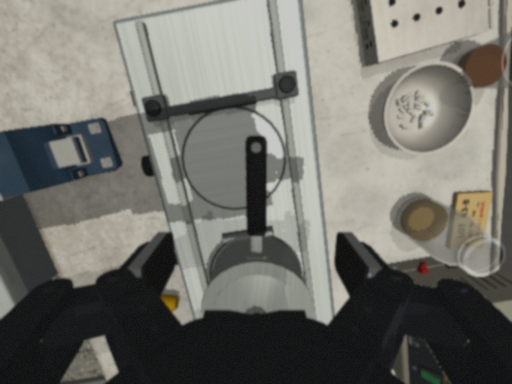

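The handle lies under the fingers (wrist image column 256, rows 138–235), and the stop bar runs from (153,107) to (287,84). The top and wrist views agree to about 1.5 mm. I'll descend, grip, and check that nothing is preloaded.

```bash
python3 - <<'E'
from h import *
q=quat(11.0)
env.move_straight([.5462,.042,.12],q,feed=.1)
env.move_straight([.5462,.042,.074],q,feed=.05)
s=env.read_state(); print(s['time_s'],s['ee_pos'],s['contact_force'])
env.grasp(50); env.hold(.2)
s=env.read_state(); print(s['time_s'],s['ee_pos'],s['contact_force'],s['ft_torque'],s['opening'])
E
```

```text
6.3 [0.54639578 0.04198771 0.07427837] [0.11945114 0.15768514 0.52790671]
7.1167 [0.54646418 0.04201204 0.07421198] [0.60653038 0.7124455  2.29350756] [ 0.04297634 -0.22978946  0.1115882 ] 0.019127201321008827
```

```bash
cat >> h.py <<'E'
D=np.array([np.sin(np.radians(1.65)),np.cos(np.radians(1.65)),0])
def F():
    return float(np.mean([np.dot(env.read_state()['contact_force'],D) for _ in range(1)]))
E
python3 - <<'E'
from h import *
s=env.read_state(); p0=np.array(s['ee_pos']); np.save('p0.npy',p0)
for mm in (1,2,3,4,5,6,7,8,9,9.8):
    env.move_straight(p0-D*mm/1000,feed=.01); env.hold(.1); s=env.read_state()
    f=s['contact_force']; print(mm,round((np.array(s['ee_pos'])-p0)@D*1000,2),np.round(f,1),round(F(),1))
    if abs(F())>30: print('stop');break
print(s['time_s'],s['opening'])
E
```

```text
1 -0.4 [2.7 4.9 1.2] 5.0
2 -0.96 [2.8 8.1 1.8] 8.2
3 -1.78 [ 2.2 10.4  1.6] 10.4
4 -2.66 [ 2.3 10.5  2.2] 10.6
5 -3.6 [ 2.1 12.   1.5] 12.1
6 -4.55 [ 3.4 12.4  0.6] 12.5
7 -5.49 [ 2.5 12.5  1.2] 12.6
8 -6.43 [ 2.9 13.4  0.5] 13.4
9 -7.36 [ 3.1 13.1  1.2] 13.2
9.8 -8.1 [ 3.5 14.9  1.4] 15.0
10.6167 0.018989155546978442
```

```bash
python3 - <<'E'
from h import *
p0=np.load('p0.npy')
def st(mm):
    env.move_straight(p0+D*mm/1000,feed=.015); env.hold(.1); s=env.read_state(); f=s['contact_force']@D
    print(mm,round((np.array(s['ee_pos'])-p0)@D*1000,2),np.round(s['contact_force'],1),round(s['time_s'],1)); return f
for mm in(-10.5,-11.2,-11.9,-12.4):
    if st(mm)>24: break
for mm in(-8,-4,-1,0,1,2,3,4,6,8,11):
    if st(mm)<-14: print('BLOCKED');break
E
```

```text
-10.5 -8.73 [ 3.8 15.   1.7] 11.0
-11.2 -9.56 [ 3.6 14.1  0.7] 11.3
-11.9 -10.31 [ 2.9 13.1  0.7] 11.7
-12.4 -10.76 [ 2.1 13.9  2. ] 12.0
-8 -6.88 [ 2.4 10.1  2.1] 12.6
-4 -3.15 [1.6 6.9 2. ] 13.1
-1 -0.41 [1.4 7.1 2.3] 13.5
0 0.28 [2.2 5.  2.1] 13.9
1 1.05 [2.9 3.7 2.5] 14.2
2 1.92 [1.  0.7 2.9] 14.6
3 2.96 [0.9 0.7 3.1] 14.9
4 4.02 [0.8 0.8 3. ] 15.3
6 6.1 [ 0.7 -0.7  2.4] 15.7
8 8.07 [ 0.2 -1.6  3.5] 16.0
11 11.02 [-0.2 -2.6  3.2] 16.5
```

The catch has gone: at +11 mm there is only 2.6 N of friction. Sliding on toward the stop.

```bash
python3 - <<'E'
from h import *
p0=np.load('p0.npy')
def st(mm,feed):
    env.move_straight(p0+D*mm/1000,feed=feed); env.hold(.05); s=env.read_state(); f=s['contact_force']@D
    print(mm,round((np.array(s['ee_pos'])-p0)@D*1000,2),np.round(s['contact_force'],1),round(s['time_s'],1)); return f
ok=True
for mm in(40,70,100,120,132):
    if st(mm,.04)<-12: ok=False;print('early');break
base=None
while ok and mm<160:
    mm+=1; f=st(mm,.01)
    if base is None: base=f
    if f<base-6 or f<-13: print('TOUCH');break
E
```

```text
40 40.34 [-0.3  2.2  3.3] 17.4
70 70.25 [-1.3  1.   3.3] 18.4
100 100.27 [-1.   0.9  2.8] 19.3
120 120.33 [-0.9  2.4  2.7] 20.0
132 132.32 [-1.1  2.8  2. ] 20.5
133 132.74 [-1.4 -2.1  2.7] 20.8
134 133.82 [-0.3 -5.7  2.3] 21.1
135 134.96 [-1.  -4.7  2.2] 21.4
136 136.04 [ 0.3 -4.1  2. ] 21.7
137 137.04 [-0.2 -4.4  2. ] 22.0
138 138.04 [ 0.4 -3.4  2.7] 22.3
139 139.05 [-0.1 -3.6  2.6] 22.6
140 140.04 [-0.  -4.2  3. ] 22.9
141 141.04 [ 0.1 -3.7  1.9] 23.2
142 142.05 [-0.2 -3.4  2.4] 23.5
143 143.06 [-0.2 -4.2  2.1] 23.8
144 144.05 [-0.3 -3.6  1.8] 24.1
145 145.02 [-0.2 -3.9  2. ] 24.4
146 146.02 [-1.  -4.   2.3] 24.7
147 147.06 [-1.1 -3.1  2.3] 25.0
148 147.44 [-0.2 -8.4  2. ] 25.3
TOUCH
```

```bash
python3 - <<'E'
from h import *
p0=np.load('p0.npy')
for mm in(148.5,149,149.5):
    env.move_straight(p0+D*mm/1000,feed=.01); env.hold(.2); s=env.read_state()
    print(mm,round((np.array(s['ee_pos'])-p0)@D*1000,2),np.round(s['contact_force'],1))
    if s['contact_force']@D<-12: break
env.hold(.2)
p,d=snap('top','top2.png'); cv2.imwrite('pics/top2c.png',cv2.resize(cv2.imread('pics/top2.png')[180:310,140:400],None,fx=3,fy=3,interpolation=cv2.INTER_CUBIC))
E
```

```text
148.5 147.54 [-0.  -9.8  0.3]
149 147.63 [  0.  -13.3   0.1]
```

View pics/top2c.png

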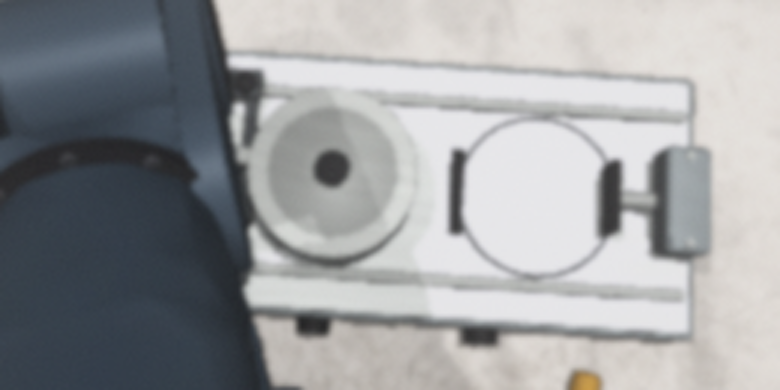

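The lid is at crop (332,170), where the ring was, and touches the bar at (248,180). The catch and buffer are free of the pot. Now I ease off, release, retreat and check.

```bash
python3 - <<'E'
from h import *
p0=np.load('p0.npy')
env.move_straight(p0+D*.1482,feed=.01); env.hold(.1); print(env.read_state()['contact_force'])
env.gripper_open(); env.hold(.2)
p=np.array(env.read_state()['ee_pos']); env.move_straight([p[0],p[1],.2],feed=.06)
env.move_ptp([.45,-.32,.3],quat(11)); s=env.read_state(); print(s['time_s'],s['contact_force'])
for n in('top',):
    p,d=snap(n,'top3.png'); v,u=np.nonzero(d>0); X=deproj(n,u,v,d[d>0])
    m=(X[:,2]>.108)&(X[:,2]<.122)&(abs(X[:,0]-.525)<.09)&(abs(X[:,1]-.066)<.09)
    L=X[m];A=np.c_[L[:,:2],np.ones(len(L))];print('lid',cv2.minEnclosingCircle(L[:,:2].astype(np.float32)*1000),L.mean(0),'tilt fit',np.linalg.lstsq(A,L[:,2],rcond=None)[0])
    for k in('steel_bowl','oil_jar','loupe','end_stop'):
        l=env.landmark_of(k,n); print(k,l and l[0]['centre'])
cv2.imwrite('pics/top3c.png',cv2.resize(cv2.imread('pics/top3.png')[180:310,140:400],None,fx=3,fy=3,interpolation=cv2.INTER_CUBIC))
E
```

```text
[-0.20444102 -9.36178665  1.82406098]
31.8417 [-0.46324509 -0.27422542  0.07357304]
lid ((525.9810791015625, 66.25623321533203), 57.38554382324219) [0.52478482 0.06620719 0.11459615] tilt fit [0.00022425 0.00018986 0.11446589]
steel_bowl [248.9, 147.7]
oil_jar [310.4, 150.7]
loupe [148.4, 199.9]
end_stop [225.6, 238.5]
```

View pics/top3c.png

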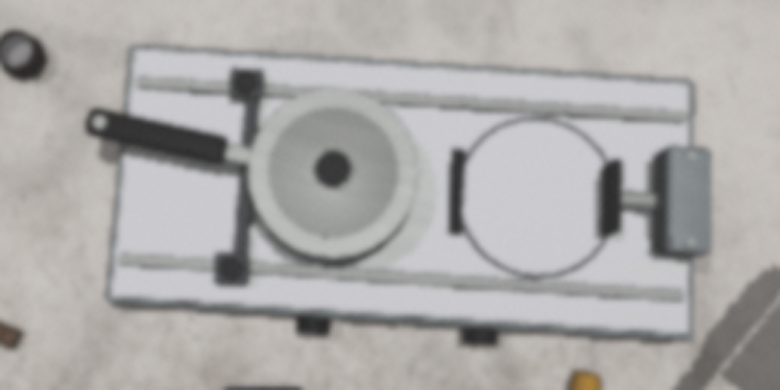

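The pot stands flat against the bar (lid centre at crop (332,170)), its axis moved 147.4 mm, which matches the travel at contact. The bystanders have not moved.

```bash
python3 -c "
from bench import env
env.sign_off()"
```

```text
the job is handed in; nothing more can be done
```

The pot is free of the catch and stands flat against the end stop, over the marked ring; I have handed the job in at about 32 s of robot time.

- **Freeing the catch:** I pinched the handle at 50 N and pushed the pot about 10 mm against the buffer, with no more than about 15 N at the wrist. Drawing it back past the catch position met only friction of 2–4 N, so the catch had dropped.
- **Reaching the stop:** I slid the pot along the rails and felt contact at 147.4 mm. I pressed it to about 13 N in total, friction included, then eased off to about 9 N, opened the gripper and withdrew.
- **Last checks:** The top camera puts the pot's axis 147.4 mm from its start, which matches the travel at contact. The lid is level (fitted slope under 0.001), the pot is on the ring, and the wrist force is near zero with the arm clear.
- **Disagreements:** The network's estimates of the end stop's position differed by up to about 15 mm between the top and side cameras, so I relied on touch instead. Its repeat marks for the bowl, jar and loupe shifted by up to about 5 pixels. I took that as noise, since the arm stayed clear of all three; the loupe is in the same place in the final picture, but that crop does not show the bowl or jar.

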